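# Set the skiving machine's thickness dial to the third click and hold it

### The arm

A 7-joint arm with a two-finger parallel gripper is mounted at the origin on the work surface. World frame = base frame: x ahead of the robot, y to its left, z up, the work surface at z = 0. Lengths are in m, angles in rad, forces in N, time in s.
With the tool pointing down it reaches from about 0.4 to 0.85 m from the base axis. Payload 10.4 kg.
Tool frame: the origin (TCP) lies at the very end of the fingers, on their centre line; the grasp point (between the pads) lies 19 mm behind it; z points along the fingers, y is the line along which they close (so a half turn about z gives the same grasp; the last joint's range is limited). The gripper opens to 87 mm and grips with 3 to 60 N. Pads are 19 mm wide; open, the fingers measure 117 mm over their backs; the gripper's body (75 mm by 190 mm) begins 51 mm behind the grasp point.
Start: joints at [-1.129, 0.332, -0.065, 1.46, 0.022, 1.35, -0.088], TCP at [0.28, 0.559, 0.223] pointing down, gripper open.
Joint ranges: [-2.6, 2.6], [-0.5, 2.12], [-1.47, 1.34], [0.16, 2.42], [-1.27, 4.41], [0.06, 2.06], [-2.6, 2.6]. Speed limits (rad/s): [2.22, 2.22, 2.79, 2.79, 3.14, 3.14, 3.14].

### API

Orientations are given as a unit quaternion [x, y, z, w].
In Python, from bench import * gives the robot as it stands.
- The arm moves only by the tool step_arm, never from a script. Its arguments are lists of equal length, an entry for each row: "delta_pos": the shift along the world's x, y, z in units of 25 mm (1.0 is 25 mm), a list of three; "turn": the turn about the world's z in units of 0.12 rad (1.0 is 0.12 rad). In form: {"delta_pos": [[tx, ty, tz], ...], "turn": [turn, ...]}. A call has 1 to 12 rows; each row shifts and turns the commanded pose from where the row before left it; what a row does not reach is not made up. A row lasts 1/10 s, in which the tool goes at most 50 mm and 8.59 degrees, less where a joint would pass 70% of its speed; a pose out of reach is approached as far as the arm can. A call with a number of a shift or a turn outside -1 to 1 is refused whole. A call with a gripper value outside its range is refused whole. "grip" is the closure, from 0 (fully open) to 1 (shut), set as the call begins (left out, the last holds). The fingers move at their own pace and stop on an object; "newtons" is the grip in N (left out, the last holds). Time passes only in rows, so rows that do not move let the fingers close. It gives the time, the measured TCP pose, the force, the opening and the grip force at its end, in the units of the state.
- read_state(): the state, without advancing time (a new reading comes with each control period).
- camera(name): name is "scene" or "top" or "wrist"; returns a dict with "image" (480x640x3 uint8, red, green, blue), "z_map" (480x640 float32, m along the optical axis (not along the pixel's ray), 0 where there is no reading), "mtx" (3x3 intrinsics, pixels), "view" (4x4, takes a point from world to camera coordinates). Camera axes: x right, y up, looking along -z (the intrinsics and any distortion apply to the point x, -y, -z); pixel columns grow to the right and rows downward; lengths in m; the calibration is good to about 2 mm. A picture is of the moment at which its call begins.
- close_job(): hands the job in; it is judged then, once.
The state is a dict: "time": time; "joint_positions": joint angles; "joint_vel": joint speeds; "joint_torque": joint torques, N m; "ee_pos": TCP position; "eef_rot": TCP orientation; "ft_force": force on the tool from outside, world axes, zero at the start; "torque": the same for the moment, N m; "width": finger opening in m; "grip_force": force on a finger pad.
Only numpy, scipy, OpenCV 4.12 (cv2) and the standard library are available. Lean on these libraries where they do the work, as an engineer would, in place of code of your own. Each camera call takes 0.05 s, during which the arm holds its last target. There are 200 camera calls.

### The job

Set the leather skiving machine: first flip the small ball-ended lever on its presser head all the way up so that the foot lifts and stays up, then turn the thickness dial on top of the head back (counter-clockwise) to its end stop and bring it clockwise to the third click, without running on past that click. Finish while still holding the dial with the fingers at the third click, gripped and not let go, so that I can tighten its lock screw; leave the lever up and everything else on the bench where it lies.

Things in the scene. Friction and masses are not known exactly. Their poses are not given: they have to be found in the camera images.
- skiver: Bell-knife skiving machine, a green-grey casting fixed to the bench, bed 260 x 380 x 40 mm; origin at the centre of the bed's underside on the bench top, z up, -x is its front (towards the robot, give or take 0.25 rad), +y its left. The shaft housing on its right (y below -40 mm) is 190 mm high; the sharpener and its round brass nut on it reach 221 mm.
- presser_head (a point): Centre of the presser head's flat top, 225 mm above the bench: a block 170 mm long (machine's x) and 60 mm wide (y), 40 mm thick, at (40, 65) mm in the machine's frame, same axes. The dial stands on it 5 mm nearer the front than this point; nothing else stands on it.
- work_plate (a point): Centre of the top of the steel work plate, 138 mm above the bench, in front of the head and under the lever: 120 mm (machine's x) by 190 mm (y), at (-75, 95) mm in the machine's frame, same axes.
- lever_pivot (a point): Point on the pivot axis of the lifter lever, in the lever's plane, on the left side of the presser head: (-25, 118, 205) mm in the machine's frame. The pivot axis runs along the machine's y. Fixed to the machine, same axes.
- lever_ball (a point): Centre of the black ball, 18 mm across, at the end of the lifter lever, a steel rod 8 mm thick; 87 mm from the pivot. With the foot down the lever points to the machine's front (-x), drooping 0.15 rad below level, the ball 192 mm above the bench with free space all round and about 45 mm below it. The lever swings up in the machine's x-z plane.
- foot_lever (a joint): Angle of the lifter lever in rad: 0 foot down, 0.95 fully up against its stop (0.80 rad above level, ball at 267 mm height). A sprung over-centre cam: let go below about 0.55 it drops back down, beyond 0.75 it snaps up and stays. It takes about 2 to 3 N at the ball.
- dial_grip (a point): Grip point of the thickness dial, on its vertical axis at 260 mm height, (35, 65) mm in the machine's frame. The dial is black: a skirt 48 mm across, 229 to 238 mm high, and across it an upright grip bar 44 mm long, 13 mm thick, up to 269 mm. The frame turns with it, x along the bar, the white line on its -x half; at the end stop this x is 0.63 rad counter-clockwise of the machine's x.
- dial (a joint): Dial angle in rad, growing clockwise seen from above; 0 at the end stop, upper stop 2.51. Clicks (detents) every 0.419 rad (24 degrees, 15 to the turn); the end stop is click zero, then first click 0.419, second 0.838, third 1.257. It starts at the first or the second click. Moving between clicks takes 0.05 to 0.08 N m; let go, it settles into the nearest click.
- leather_blank: Bystander: piece of sole leather, 55 x 75 x 5 mm, lying on the work plate; origin at the centre of its underside.
- heel_lift: Bystander: rubber heel lift, 58 x 64 x 7 mm, lying on the shaft housing; origin at the centre of its underside.
- clog: Bystander: black clog, 270 x 90 x 98 mm, toe to its +x; origin under its middle.
- last: Bystander: wooden shoe last, 260 x 86 x 92 mm, toe to its +x; origin under its middle.
- hammer: Bystander: hammer lying on the bench, handle to its -x.
- cement_tin: Bystander: round tin, 72 mm across, 85 mm high; origin at the centre of its base.
- rivet_jar: Bystander: small glass jar with steel cap, 54 mm across, 60 mm high; origin at the centre of its base.
- welt_brush: Bystander: brush lying on the bench, handle to its -x.

How it is judged:
On the way, in this order (a step that is already met when the one before it is completed fails the run):
1. the lifter lever is up, past its over-centre point (value of joint foot_lever above 0.84 rad), for 0.2 s.
2. the dial has been turned back against its end stop (value of joint dial below 0.08 rad), for 0.1 s.
3. the dial stands at the third click, held in the fingers (value of joint dial between 1.137 and 1.377 rad and contact force between the fingers and dial above 2 N), for 0.2 s.
At the end, for the whole second after the job is handed in: The dial stands still at the third click (1.257 rad, within 0.12 rad) with the fingers gripping it (more than 2 N of contact), and the lifter lever is up (above 0.84 rad) (all of step 3 and velocity of joint dial between -0.1 and 0.1 rad/s and value of joint foot_lever above 0.84 rad); the arm keeps its last pose, push and grip.
It fails at once if the dial is run past the third click to the next one (value of joint dial above 1.5 rad).
It fails at once if a bystander is moved more than 30 mm (distance of any of leather_blank, heel_lift, clog, last, hammer, cement_tin, rivet_jar, welt_brush from where it was at the start of the episode above 0.03 m).
It also fails if it takes over 53 s, if anything falls off the work surface, if the arm or the gripper's body presses on something with over 40 N, if the wrist force passes 120 N, or if a joint passes its speed limit or range.

## Working session

There is one attempt and no reset: what is moved stays moved. The work goes in short steps, Python scripts to look and compute and a tool call to move; the robot and the scene stay as the last step left them, time stands still between calls to the robot, and variables do not carry over. Pictures are saved under pics/ and viewed, at most 10 in all, crops included, and the job is handed in when it is done.

Besides the shell and the picture viewer there is one more tool, called after ">>>" as name(argument=value, ...) on one line, values as JSON. step_arm: Moves the arm, as the interface text tells. Shifts and turns lie within -1 to 1; 1 stands for 25 mm of shift or 0.12 rad of turn. Its arguments: {"type":"object","properties":{"delta_pos":{"type":"array"},"turn":{"type":"array"},"grip":{"type":"number"},"newtons":{"type":"number"}},"required":["delta_pos","turn"]}

```bash
mkdir -p pics; cat > h.py <<'E'
from bench import *
import numpy as np, cv2
def grab(n):
    c=camera(n); np.savez(f'pics/{n}.npz',**{k:np.asarray(v) for k,v in c.items()}); return c
def pts(c):
    K=np.array(c['mtx']);V=np.array(c['view']);z=np.array(c['z_map'])
    v,u=np.mgrid[:480,:640]
    P=np.stack([(u-K[0,2])/K[0,0]*z,-(v-K[1,2])/K[1,1]*z,-z],-1)
    return (P-V[:3,3])@V[:3,:3]
def proj(c,p):
    K=np.array(c['mtx']);V=np.array(c['view']);q=V[:3,:3]@p+V[:3,3]
    return K[0,0]*q[0]/-q[2]+K[0,2],K[1,1]*-q[1]/-q[2]+K[1,2]
E
python3 - <<'E'
from h import *
s=read_state();print(s)
a=grab('top');b=grab('scene')
print(a['mtx'],a['view'],b['view'])
cv2.imwrite('pics/top.png',a['image'][...,::-1]);cv2.imwrite('pics/scene.png',b['image'][...,::-1])
E
```

```text
{'time': 0.0, 'joint_positions': array([-1.12860095,  0.33291434, -0.06471863,  1.46091094,  0.02161105,
        1.34989649, -0.08854863]), 'joint_vel': array([ 0.0011197 ,  0.00154678,  0.00117204, -0.00283834, -0.00042031,
       -0.00075855, -0.00100282]), 'joint_torque': array([-3.38757263e-04, -6.23243380e+01,  2.44554406e-02, -3.89920843e+01,
       -6.14532921e-02,  3.96340562e-02,  1.55558328e-04]), 'ee_pos': array([0.27997985, 0.55836173, 0.22174198]), 'eef_rot': array([ 2.30315370e-01,  9.73115778e-01, -7.04396188e-04, -1.31207526e-04]), 'ft_force': array([-0.19027674, -0.62284421, -0.15969737]), 'torque': array([0.0235049 , 0.01189281, 0.00489607]), 'grip_force': 0.0, 'width': 0.08697194989899548}
[[478.55679879   0.         317.70837028]
 [  0.         478.55679879 247.23208924]
 [  0.           0.           1.        ]] [[ 6.88573163e-03 -9.99974935e-01  1.64784127e-03 -1.08421242e-02]
 [ 9.91022737e-01  7.04409272e-03  1.33507735e-01 -5.03971491e-01]
 [-1.33515996e-01  7.13749734e-04  9.91046401e-01 -1.44998199e+00]
 [ 0.00000000e+00  0.00000000e+00  0.00000000e+00  1.00000000e+00]] [[ 0.01439057  0.99986631 -0.00776422 -0.02196938]
 [-0.65985895  0.01533053  0.75123308  0.18446835]
 [ 0.75125167 -0.00568739  0.65999135 -1.65309144]
 [ 0.          0.          0.          1.        ]]
```

View pics/top.png

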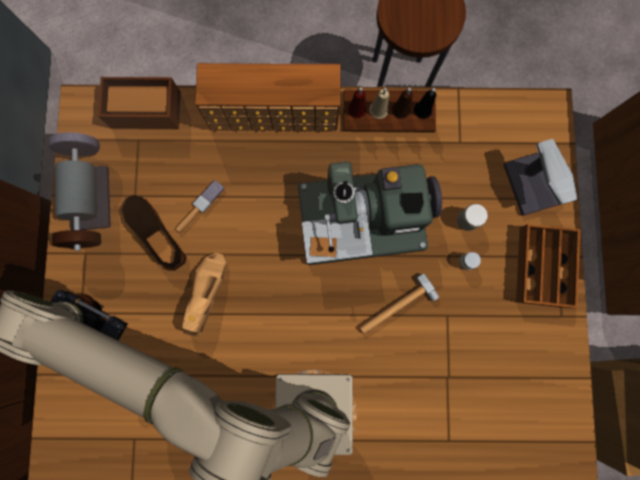

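View pics/scene.png

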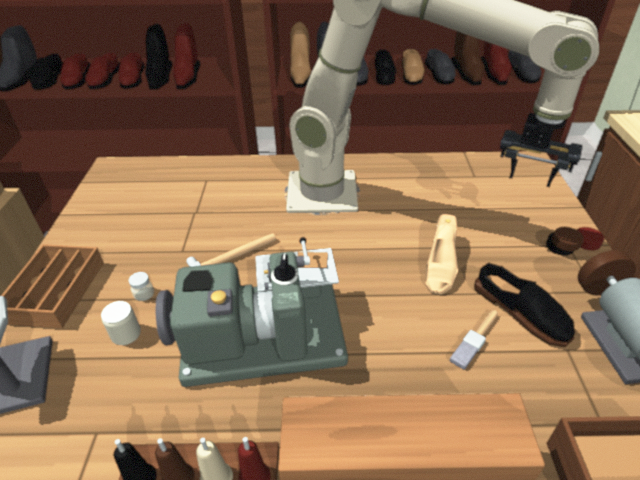

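The top view shows the machine at about (365,210), its dial at (344,191) and the work plate at (335,235) with the lever over it. The scene view shows the dial at (285,268) and the lever ball at about (304,241).

```bash
python3 - <<'E'
from h import *
a=dict(np.load('pics/top.npz'));P=pts(a)
X,Y,Z=P[...,0],P[...,1],P[...,2]
roi=np.zeros((480,640),bool);roi[155:275,290:445]=1
def rect(m,n):
    m=m&roi; m=cv2.morphologyEx(m.astype(np.uint8),cv2.MORPH_OPEN,np.ones((3,3)))
    k,l,s,c=cv2.connectedComponentsWithStats(m); i=1+np.argmax(s[1:,4]); q=P[l==i][:,:2]
    r=cv2.minAreaRect(q.astype(np.float32)); print(n,s[i],r,P[l==i].mean(0)); return l==i
h=rect(abs(Z-.225)<.006,'head'); w=rect(abs(Z-.138)<.006,'plate'); b=rect(abs(Z-.04)<.008,'bed')
d=roi&(Z>.24);d[:,360:]=0; print('dialpts',d.sum(),P[d].mean(0),P[d].max(0))
l=roi&(Z>.155)&(Z<.212)&(X<0.72);l[:,380:]=0
l[:205]=0
for p in np.argwhere(l): print(p[::-1],P[tuple(p)].round(3),a['image'][tuple(p)])
im=a['image'][160:270,290:440,::-1];A=cv2.resize(im,None,fx=5,fy=5,interpolation=cv2.INTER_CUBIC)
cv2.imwrite('pics/z1.png',A)
s=dict(np.load('pics/scene.npz'))
cv2.imwrite('pics/z2.png',cv2.resize(s['image'][225:325,230:350,::-1],None,fx=6,fy=6,interpolation=cv2.INTER_CUBIC))
E
```

```text
head [329 162  23  25 436] ((0.6831061840057373, -0.06911753118038177), (0.06845211237668991, 0.05997472628951073), 6.1751909255981445) [ 0.68564111 -0.06783622  0.2247289 ]
plate [ 323  215   49   46 1291] ((0.5194685459136963, -0.08552989363670349), (0.11916621774435043, 0.1402248591184616), 7.699310779571533) [ 0.51363627 -0.10110162  0.13796173]
bed [ 298  181   36   41 1133] ((0.6508806943893433, 0.0003558248281478882), (0.12428589910268784, 0.1048002690076828), 8.377294540405273) [0.64934752 0.00376207 0.03995065]
dialpts 162 [ 0.55563622 -0.05974893  0.53671731] [ 0.65166673 -0.00625691  1.50430139]
[369 205] [ 0.611 -0.154  0.158] [42 45 44]
[370 205] [ 0.61  -0.156  0.161] [50 57 51]
[371 205] [ 0.61  -0.159  0.162] [65 74 66]
[372 205] [ 0.611 -0.162  0.159] [76 86 77]
[373 205] [ 0.611 -0.165  0.159] [79 89 80]
[374 205] [ 0.611 -0.168  0.158] [82 91 83]
[375 205] [ 0.61  -0.17   0.164] [83 93 84]
[376 205] [ 0.61  -0.173  0.163] [77 87 77]
[377 205] [ 0.61  -0.176  0.161] [59 66 60]
[378 205] [ 0.61  -0.179  0.161] [42 48 42]
[379 205] [ 0.611 -0.183  0.157] [36 41 36]
[3
[... 9884 characters left out ...]
77 -0.044  0.198] [17 16 18]
[332 249] [ 0.477 -0.047  0.199] [24 19 20]
[333 249] [ 0.477 -0.049  0.202] [54 35 25]
[328 250] [ 0.475 -0.036  0.194] [105  68  37]
[329 250] [ 0.474 -0.038  0.2  ] [56 37 21]
[330 250] [ 0.474 -0.041  0.2  ] [30 20 16]
[331 250] [ 0.474 -0.044  0.204] [27 21 19]
[332 250] [ 0.474 -0.047  0.201] [39 27 21]
[333 250] [ 0.474 -0.049  0.201] [72 46 28]
[329 251] [ 0.472 -0.038  0.195] [91 57 32]
[330 251] [ 0.471 -0.041  0.203] [66 43 26]
[331 251] [ 0.471 -0.044  0.203] [60 40 25]
[332 251] [ 0.471 -0.046  0.202] [74 47 27]
[333 251] [ 0.473 -0.05   0.192] [108  69  39]
[330 252] [ 0.469 -0.041  0.195] [115  74  41]
[331 252] [ 0.47  -0.044  0.192] [111  72  40]
```

View pics/z1.png

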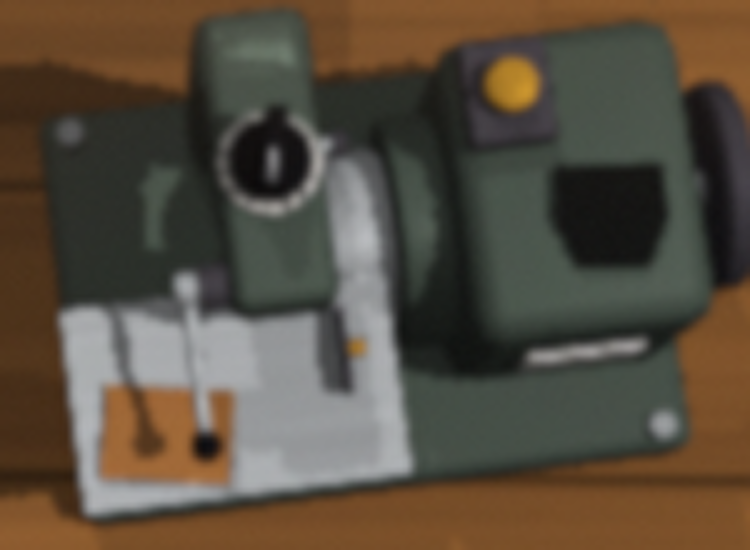

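View pics/z2.png

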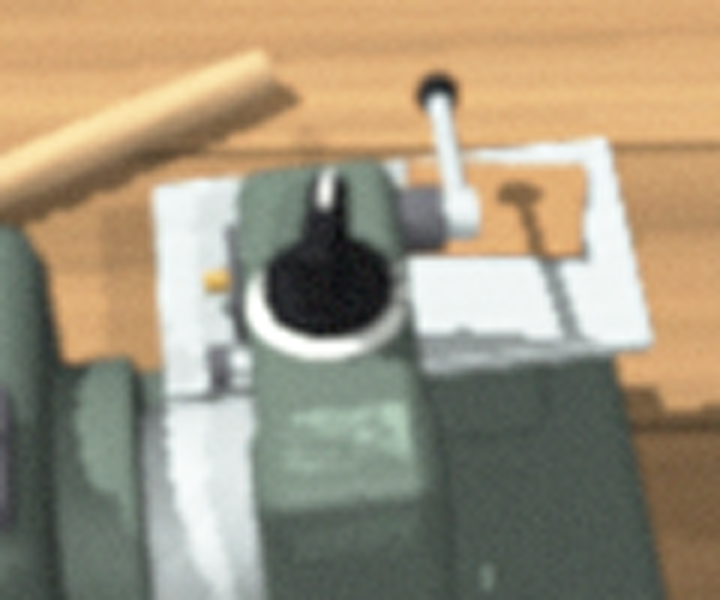

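The zoomed crops show the ball at about (331,249) in the top view, which is near (0.477,-0.043,0.195), and the rod running back to the pivot at (327,217). The dial is at (344,192) with its white line towards the robot, so it probably stands at click two. I'll move above the ball.

>>> step_arm(delta_pos=[[0.2,-0.6,1],[0.3,-1,1],[0.33,-1,1],[0.33,-1,0],[0.33,-1,0],[0.33,-1,0],[0.33,-1,0],[0.33,-1,0],[0.33,-1,0],[0.33,-1,0],[0.33,-1,0],[0.33,-1,0]], turn=[0.2,0.2,0.2,0.2,0.2,0.2,0.2,0.2,0.2,0.2,0.2,0.2], grip=0)

```text
time: 1.3
ee_pos: [0.3752, 0.2675, 0.2973]
eef_rot: [0.088, 0.996, -0.0, -0.0]
ft_force: [1.0, 0.1, 0.8]
width: 0.0871
grip_force: 0.0
```

>>> step_arm(delta_pos=[[0.33,-1,0],[0.33,-1,0],[0.33,-1,0],[0.33,-1,0],[0.33,-1,0],[0.33,-1,0],[0.33,-1,0],[0.33,-1,0],[0.33,-1,0],[0.33,-1,0],[0.33,-0.7,0],[0.2,-0.4,0]], turn=[0.2,0.2,0.2,0.2,0.2,0.2,0.2,0.2,0.2,0.2,0.2,0.2])

```text
time: 2.5
ee_pos: [0.4711, -0.0106, 0.2974]
eef_rot: [-0.055, 0.998, -0.0, -0.0]
ft_force: [-0.3, 0.3, -0.8]
width: 0.0868
grip_force: 0.0
```

>>> step_arm(delta_pos=[[0,0,0],[0,0,0]], turn=[0,0])

```text
time: 2.7
ee_pos: [0.4706, -0.0083, 0.2973]
eef_rot: [-0.055, 0.998, 0.0, -0.0]
ft_force: [0.2, -0.6, 0.2]
width: 0.0871
grip_force: 0.0
```

```bash
python3 - <<'E'
from h import *
c=grab('wrist'); s=read_state(); print(s['time'],s['ee_pos'],s['eef_rot'],s['joint_positions'])
cv2.imwrite('pics/w1.png',c['image'][...,::-1])
P=pts(c)
for n,p in dict(ball=[.477,-.043,.192],dial=[.629,-.077,.269],piv=[.562,-.032,.205]).items(): print(n,proj(c,np.array(p)))
E
```

```text
2.75 [ 0.47059198 -0.00798152  0.2973967 ] [-5.56504971e-02  9.98450272e-01  1.16576866e-04 -2.51429160e-04] [-0.58697948 -0.07455743  0.4844273   1.75029435  0.03466017  1.45786247
  1.57453256]
ball (np.float64(272.57799318818417), np.float64(238.07985190966082))
dial (np.float64(189.54111487342732), np.float64(484.31611027392233))
piv (np.float64(276.2213274250147), np.float64(347.76208554011976))
```

View pics/w1.png

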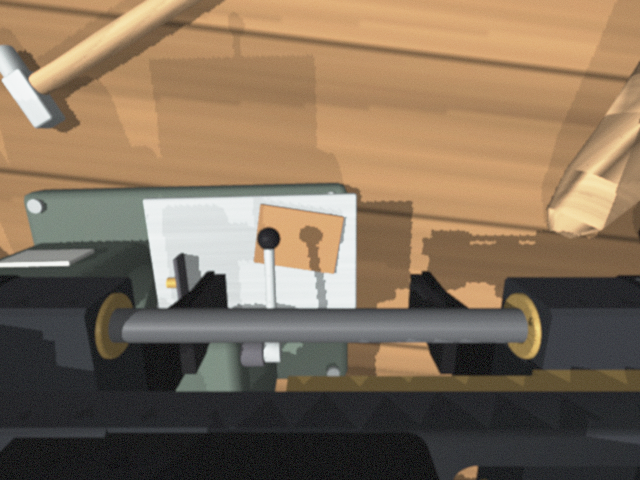

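The wrist view shows the ball at (268,239), the leather under it, and the lever's pivot boss at (272,352). The ball prediction is within 5 px. I'll refine by casting a ray to z = 0.192.

```bash
cat >> h.py <<'E'
def ray(c,u,v,h):
    K=np.array(c['mtx']);V=np.array(c['view']);R=V[:3,:3];o=-R.T@V[:3,3]
    d=R.T@np.array([(u-K[0,2])/K[0,0],-(v-K[1,2])/K[1,1],-1]); return o+d*(h-o[2])/d[2]
E
python3 - <<'E'
from h import *
c=dict(np.load('pics/wrist.npz'));a=dict(np.load('pics/top.npz'));s=dict(np.load('pics/scene.npz'))
im=c['image'].astype(int)
m=np.zeros((480,640),bool);m[222:256,250:290]=1;m&=im.max(2)<60
v,u=np.nonzero(m);print('ball px',u.mean(),v.mean(),len(u),np.ptp(u),np.ptp(v),ray(c,(u.min()+u.max())/2,(v.min()+v.max())/2,.192))
# plate edges: left edge & back (top) edge in wrist
w=(im.min(2)>150)&(np.ptp(im,axis=2)<40);
e=[];f=[]
for r in range(205,270,3):
    q=np.nonzero(w[r,135:180])[0]
    q2=np.nonzero(w[r,345:370])[0]
    if len(q): e.append(ray(c,135+q[0],r,.138)[:2])
    if len(q2): f.append(ray(c,345+q2[-1],r,.138)[:2])
g=[]
for x in range(150,350,5):
    q=np.nonzero(w[185:215,x])[0]
    if len(q): g.append(ray(c,x,185+q[0],.138)[:2])
for n,L in (('right',e),('left',f),('front',g)):
    L=np.array(L,np.float32); l=cv2.fitLine(L,cv2.DIST_HUBER,0,.01,.01).ravel();print(n,len(L),l,np.degrees(np.arctan2(l[1],l[0])))
print('rod', ray(c,271,352,.21))
# dial top view: black blob
im=a['image'].astype(int);m=np.zeros((480,640),np.uint8);m[180:206,330:360]=(im.max(2)<32)[180:206,330:360]
v,u=np.nonzero(m);cx=cv2.minEnclosingCircle(np.argwhere(m)[:,::-1].astype(np.float32));print(cx,ray(a,*cx[0],.238))
wr=(im.min(2)>100);wr[:180]=0;wr[206:]=0;wr[:,:330]=0;wr[:,358:]=0
ww=np.argwhere(wr)[:,::-1].astype(np.float32);print('ring',len(ww),cv2.minEnclosingCircle(ww),ray(a,*cv2.minEnclosingCircle(ww)[0],.232))
print(np.argwhere(wr&m.astype(bool)==0)[:0], [tuple(p) for p in ww if abs(p[0]-344)<5 and abs(p[1]-192)<6])
E
```

```text
ball px 268.57377049180326 238.11147540983606 305 19 18 [ 0.47727629 -0.04607207  0.192     ]
right 22 [ 0.98951155  0.1444537   0.50459146 -0.16099006] 8.305645
left 22 [0.9906773  0.13622953 0.48029798 0.0256642 ] 7.829724
front 40 [ 0.13338564 -0.9910642   0.45693612 -0.07281261] -82.33472
rod [ 0.5629219  -0.03541415  0.21      ]
((339.5882263183594, 187.58824157714844), 12.227755546569824) [ 0.64038709 -0.06546322  0.238     ]
ring 116 ((348.5, 194.0), 13.901538848876953) [ 0.62422649 -0.09003244  0.232     ]
[] [(np.float32(344.0), np.float32(190.0)), (np.float32(344.0), np.float32(191.0)), (np.float32(344.0), np.float32(192.0)), (np.float32(344.0), np.float32(193.0))]
```

>>> step_arm(delta_pos=[[0.26,-0.5,0],[0,-0.5,0],[0,-0.5,0],[0,0,-0.5],[0,0,-0.9],[0,0,-0.9],[0,0,-0.9],[0,0,-0.8],[0,0,-0.6],[0,0,-0.4],[0,0,0],[0,0,0]], turn=[0.2,0,0,0,0,0,0,0,0,0,0,0], grip=0.4, newtons=15)

```text
time: 3.95
ee_pos: [0.4775, -0.0461, 0.1728]
eef_rot: [-0.068, 0.998, 0.0, 0.0]
ft_force: [0.7, -1.0, 0.2]
width: 0.052
grip_force: 0.0
```

>>> step_arm(delta_pos=[[0,0,0],[0,0,0],[0,0,0],[0,0,0],[0,0,0],[0,0,0],[0,0,0],[0,0,0]], turn=[0,0,0,0,0,0,0,0], grip=1)

```text
time: 4.75
ee_pos: [0.4773, -0.0455, 0.1726]
eef_rot: [-0.068, 0.998, 0.0, -0.0]
ft_force: [-1.6, 5.1, 2.0]
width: 0.0163
grip_force: 15.0
```

```bash
python3 - <<'E'
from h import *
s=read_state();print({k:np.round(s[k],4) for k in ('time','ee_pos','eef_rot','width','grip_force','ft_force')})
t=np.linspace(-.15,.80,15); y=.137
r=-.087*np.cos(t);p=np.c_[r*np.cos(y),r*np.sin(y),.087*np.sin(t)]
print((np.diff(p,axis=0)/.025).round(2).tolist())
E
```

```text
{'time': np.float64(4.75), 'ee_pos': array([ 0.4773, -0.0455,  0.1726]), 'eef_rot': array([-6.790e-02,  9.977e-01,  5.000e-04, -1.000e-04]), 'width': np.float64(0.0163), 'grip_force': np.float64(14.9903), 'ft_force': array([-1.5661,  5.1417,  2.0452])}
[[-0.03, -0.0, 0.23], [-0.01, -0.0, 0.24], [0.0, 0.0, 0.24], [0.02, 0.0, 0.24], [0.04, 0.0, 0.23], [0.05, 0.01, 0.23], [0.07, 0.01, 0.23], [0.08, 0.01, 0.22], [0.1, 0.01, 0.21], [0.11, 0.02, 0.21], [0.12, 0.02, 0.2], [0.14, 0.02, 0.19], [0.15, 0.02, 0.18], [0.16, 0.02, 0.17]]
```

>>> step_arm(delta_pos=[[-0.03,0.02,0.23],[-0.01,0.02,0.24],[0,0,0.24],[0.02,0,0.24],[0.04,0,0.23],[0.05,0.01,0.23],[0.07,0.01,0.23],[0.08,0.01,0.22],[0,0,0]], turn=[0,0,0,0,0,0,0,0,0])

```text
time: 5.65
ee_pos: [0.4831, -0.0446, 0.2199]
eef_rot: [-0.068, 0.998, 0.0, 0.0]
ft_force: [-3.6, 1.6, 1.1]
width: 0.0167
grip_force: 15.0
```

>>> step_arm(delta_pos=[[0.1,0.01,0.21],[0.11,0.02,0.21],[0.12,0.02,0.2],[0.14,0.02,0.19],[0.15,0.02,0.18],[0.14,0.02,0.15],[0,0,0],[0,0,0]], turn=[0,0,0,0,0,0,0,0])

```text
time: 6.45
ee_pos: [0.5021, -0.0419, 0.2477]
eef_rot: [-0.067, 0.998, -0.0, 0.0]
ft_force: [-0.9, 0.8, 2.8]
width: 0.0166
grip_force: 15.0
```

>>> step_arm(delta_pos=[[0,0,0],[0,0,0],[0,0,0],[0,0,0],[0,0,0],[0,0,0.5],[0,0,1],[0,0,1],[0,0,0.8],[0,0,0]], turn=[0,0,0,0,0,0,0,0,0,0], grip=0.3)

```text
time: 7.45
ee_pos: [0.503, -0.0419, 0.3336]
eef_rot: [-0.067, 0.998, 0.0, 0.002]
ft_force: [1.0, 0.4, -0.2]
width: 0.0611
grip_force: 0.0
```

```bash
python3 - <<'E'
from h import *
c=grab('wrist');s=grab('scene'); print(read_state()['ee_pos'])
o=np.array([.603,-.147,0]);y=.137;R=np.array([[np.cos(y),-np.sin(y),0],[np.sin(y),np.cos(y),0],[0,0,1]])
for n,p in dict(ballup=[-.0856,.118,.267],dial=[.035,.065,.269],end=[.013,.065,.269]).items(): print(n,proj(c,o+R@np.array(p)),proj(s,o+R@np.array(p)))
A=cv2.resize(s['image'][215:325,230:350,::-1],None,fx=5,fy=5,interpolation=cv2.INTER_CUBIC)
cv2.imwrite('pics/v2.png',A)
E
```

```text
[ 0.50203066 -0.04179494  0.33052636]
ballup (np.float64(319.63325880594385), np.float64(248.5713115381615)) (np.float64(302.29058366024867), np.float64(221.29556074862393))
dial (np.float64(247.80854344094735), np.float64(405.911365443629)) (np.float64(283.22207365301057), np.float64(259.06311698012286))
end (np.float64(246.15208619275717), np.float64(380.28816547956285)) (np.float64(282.36262147374174), np.float64(252.00285408926013))
```

View pics/v2.png

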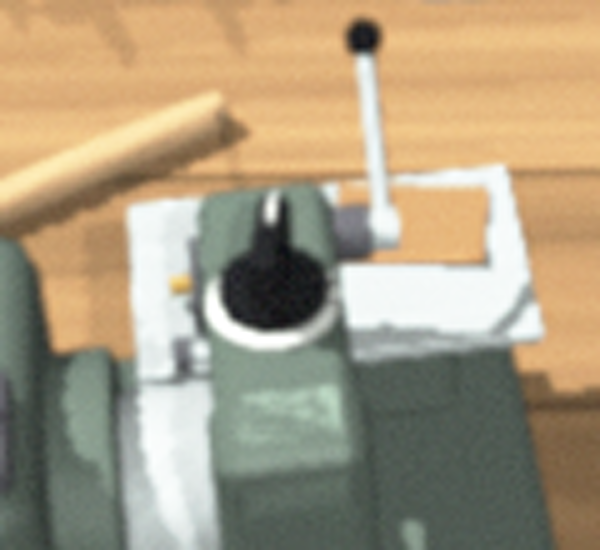

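The ball is now at (302.6,222.4) against a fully-up prediction of (302.3,221.3), so the lever is up. Next I'll move near the dial for a close look at its angle.

>>> step_arm(delta_pos=[[0.3,-0.1,0],[0.6,-0.25,0],[0.7,-0.3,0],[0.7,-0.3,0],[0.7,-0.25,0],[0.6,-0.15,0],[0.3,-0.1,0],[0,0,0],[0,0,0]], turn=[0,-0.3,-0.3,-0.3,-0.3,-0.3,-0.2,0,0], grip=0.4)

```text
time: 8.45
ee_pos: [0.599, -0.0781, 0.3297]
eef_rot: [0.034, 0.999, -0.0, -0.0]
ft_force: [0.0, 0.3, -0.7]
width: 0.0522
grip_force: 0.0
```

```bash
python3 - <<'E'
from h import *
c=grab('wrist'); s=read_state(); print(s['time'],s['ee_pos'],s['eef_rot'],s['joint_positions'])
p=np.array([.6287,-.0776,.269]);u,v=proj(c,p);print(u,v)
u0,v0=int(u)-80,int(v)-60; u0=max(u0,0);v0=max(v0,0)
cv2.imwrite('pics/w3.png',cv2.resize(c['image'][v0:v0+120,u0:u0+160,::-1],None,fx=5,fy=5,interpolation=cv2.INTER_CUBIC));print(u0,v0)
E
```

```text
8.5 [ 0.59897054 -0.07799168  0.33001074] [ 3.40663596e-02  9.99419552e-01  1.37164563e-04 -1.49749653e-04] [-0.43951783  0.27948835  0.63476073  1.36715959 -0.16459389  1.54797589
  1.68295715]
323.1365448611175 295.6391669059781
243 235
```

View pics/w3.png

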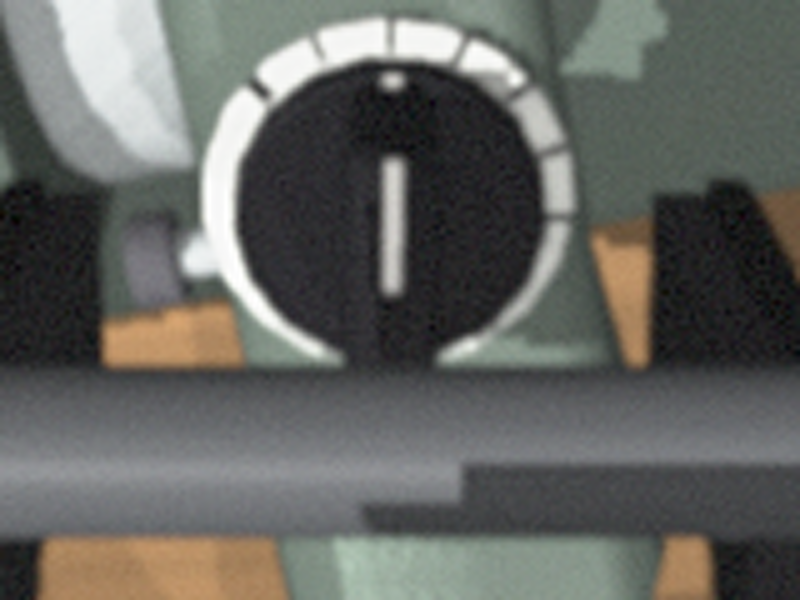

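The close view shows the skirt's white dot on the third tick, counted from the end stop at the left. That is click two. The bar is vertical in the image, so it is aligned with the tool. The disk centre is at about crop (392,215), i.e. px (321.4,278).

```bash
python3 - <<'E'
from h import *
c=dict(np.load('pics/wrist.npz'));im=c['image'][235:307,243:403].astype(int)
m=((im.max(2)<70)).astype(np.uint8); m[:,:45]=0;m[:,112:]=0
pts_=[]
for r in range(14,68):
    q=np.nonzero(m[r])[0]
    if len(q): pts_+= [(q[0],r),(q[-1],r)]
e=cv2.fitEllipse(np.array(pts_,np.float32));print(e)
print(ray(c,243+e[0][0],235+e[0][1],.238),ray(c,321.4,280,.269))
E
```

```text
((77.95982360839844, 40.80870056152344), (58.55445098876953, 60.34184646606445), 61.88971710205078)
[ 0.62689767 -0.07869318  0.238     ] [ 0.61760253 -0.0780076   0.269     ]
```

>>> step_arm(delta_pos=[[0.3,0,0],[0.4,-0.02,0],[0.3,0,0],[0.14,0,-0.4],[0,0,-0.7],[0,0,-0.8],[0,0,-0.7],[0,0,-0.5],[0,0,-0.3],[0,0,-0.14],[0,0,0],[0,0,0]], turn=[0,0,0,0,0,0,0,0,0,0,0,0], grip=0.4)

```text
time: 9.7
ee_pos: [0.6282, -0.0787, 0.2423]
eef_rot: [0.034, 0.999, 0.0, 0.0]
ft_force: [0.7, 1.0, 0.7]
width: 0.0525
grip_force: 0.0
```

>>> step_arm(delta_pos=[[0,0,0],[0,0,0],[0,0,0],[0,0,0],[0,0,0],[0,0,0],[0,0,0],[0,0,0]], turn=[0,0,0,0,0,0,0,0], grip=1, newtons=20)

```text
time: 10.5
ee_pos: [0.6279, -0.0781, 0.2416]
eef_rot: [0.034, 0.999, 0.0, -0.0]
ft_force: [-1.2, 1.4, 0.5]
width: 0.0128
grip_force: 20.0
```

Gripped at 12.8 mm. Next I turn back counter-clockwise towards the end stop.

>>> step_arm(delta_pos=[[0,0,0],[0,0,0],[0,0,0],[0,0,0],[0,0,0],[0,0,0],[0,0,0],[0,0,0],[0,0,0],[0,0,0],[0,0,0],[0,0,0]], turn=[0.4,0.6,0.6,0.6,0.6,0.6,0.6,0.6,0.6,0.6,0.4,0.4])

```text
time: 11.7
ee_pos: [0.6282, -0.0792, 0.2416]
eef_rot: [-0.354, 0.935, -0.001, 0.0]
ft_force: [1.6, -1.2, -0.2]
width: 0.0128
grip_force: 20.0
```

```bash
python3 - <<'E'
from h import *
s=read_state();print({k:np.round(s[k],4) for k in ('time','ee_pos','eef_rot','torque','ft_force','joint_positions')},2*np.arctan2(-s['eef_rot'][0],s['eef_rot'][1]))
E
```

```text
{'time': np.float64(11.7), 'ee_pos': array([ 0.6282, -0.0792,  0.2416]), 'eef_rot': array([-3.545e-01,  9.351e-01, -5.000e-04,  2.000e-04]), 'torque': array([-0.1989, -0.2814,  0.0099]), 'ft_force': array([ 1.5806, -1.1739, -0.2371]), 'joint_positions': array([-0.3163,  0.3594,  0.4875,  1.4345, -0.1677,  1.3882,  2.4705])} 0.7246631856890622
```

>>> step_arm(delta_pos=[[0,0,0],[0,0,0],[0,0,0]], turn=[0.2,0.2,0])

```text
time: 12.0
ee_pos: [0.6282, -0.0792, 0.2416]
eef_rot: [-0.376, 0.927, -0.001, 0.0]
ft_force: [4.5, -1.9, -2.2]
width: 0.0129
grip_force: 20.0
```

```bash
cat > st.py <<'E'
from h import *
s=read_state();print({k:np.round(s[k],4) for k in ('time','ee_pos','torque','ft_force','joint_positions','grip_force')},2*np.arctan2(-s['eef_rot'][0],s['eef_rot'][1]))
E
python3 st.py
```

```text
{'time': np.float64(12.0), 'ee_pos': array([ 0.6282, -0.0792,  0.2416]), 'torque': array([-0.6312, -0.9618, -0.2134]), 'ft_force': array([ 4.5492, -1.9396, -2.2409]), 'joint_positions': array([-0.3081,  0.3582,  0.4765,  1.434 , -0.1636,  1.388 ,  2.5135]), 'grip_force': np.float64(19.9996)} 0.7706448315275519
```

>>> step_arm(delta_pos=[[0,0,0],[0,0,0],[0,0,0],[0,0,0]], turn=[0.2,0,0,0])

```text
time: 12.4
ee_pos: [0.6282, -0.0792, 0.2416]
eef_rot: [-0.386, 0.922, -0.0, 0.0]
ft_force: [5.2, -3.6, -2.1]
width: 0.0129
grip_force: 20.0
```

```bash
python3 st.py
```

```text
{'time': np.float64(12.4), 'ee_pos': array([ 0.6282, -0.0792,  0.2416]), 'torque': array([-0.5597, -0.9444, -0.4144]), 'ft_force': array([ 5.1574, -3.5539, -2.0644]), 'joint_positions': array([-0.3013,  0.3571,  0.4673,  1.4336, -0.1603,  1.388 ,  2.5337]), 'grip_force': np.float64(20.0001)} 0.793389117632482
```

The torque rises steadily against further turn, so the dial is on its end stop (tool yaw about 0.77 to 0.79). Third click should be at yaw about -0.49, so I turn clockwise in two calls.

>>> step_arm(delta_pos=[[0,0,0],[0,0,0],[0,0,0],[0,0,0],[0,0,0],[0,0,0],[0,0,0],[0,0,0],[0,0,0],[0,0,0],[0,0,0],[0,0,0]], turn=[-0.3,-0.5,-0.6,-0.6,-0.6,-0.6,-0.6,-0.6,-0.6,-0.6,-0.6,-0.6])

```text
time: 13.6
ee_pos: [0.6278, -0.0781, 0.2416]
eef_rot: [0.012, 1.0, 0.0, -0.0]
ft_force: [1.9, -0.7, -0.5]
width: 0.0128
grip_force: 20.0
```

>>> step_arm(delta_pos=[[0,0,0],[0,0,0],[0,0,0],[0,0,0],[0,0,0],[0,0,0],[0,0,0],[0,0,0],[0,0,0]], turn=[-0.6,-0.6,-0.6,-0.6,-0.6,-0.4,-0.3,0,0])

```text
time: 14.5
ee_pos: [0.628, -0.0775, 0.2416]
eef_rot: [0.229, 0.973, 0.001, -0.0]
ft_force: [1.4, 2.7, 0.8]
width: 0.0127
grip_force: 20.0
```

```bash
python3 st.py
```

```text
{'time': np.float64(14.5), 'ee_pos': array([ 0.628 , -0.0775,  0.2416]), 'torque': array([ 0.7326, -0.3578, -0.0328]), 'ft_force': array([1.4217, 2.7023, 0.7515]), 'joint_positions': array([-0.4504,  0.3882,  0.6735,  1.4419, -0.2433,  1.3958,  1.3368]), 'grip_force': np.float64(20.0)} -0.4630246375048728
```

>>> step_arm(delta_pos=[[0,0,0],[0,0,0],[0,0,0],[0,0,0]], turn=[-0.2,0,0,0])

```text
time: 14.9
ee_pos: [0.628, -0.0776, 0.2416]
eef_rot: [0.241, 0.97, 0.001, -0.0]
ft_force: [1.9, 5.5, 1.3]
width: 0.013
grip_force: 20.0
```

```bash
python3 st.py; python3 - <<'E'
from h import *
c=grab('wrist');a=grab('scene')
im=np.hstack([cv2.resize(c['image'][190:310,240:400,::-1],(400,300),interpolation=cv2.INTER_CUBIC),cv2.resize(a['image'][205:295,240:360,::-1],(400,300),interpolation=cv2.INTER_CUBIC)])
cv2.imwrite('pics/f.png',im)
E
```

```text
{'time': np.float64(14.9), 'ee_pos': array([ 0.628 , -0.0776,  0.2416]), 'torque': array([ 1.2164, -0.2427, -0.0277]), 'ft_force': array([1.8533, 5.494 , 1.342 ]), 'joint_positions': array([-0.4533,  0.389 ,  0.6778,  1.4421, -0.2452,  1.396 ,  1.3136]), 'grip_force': np.float64(20.0)} -0.48770943282807305
```

View pics/f.png

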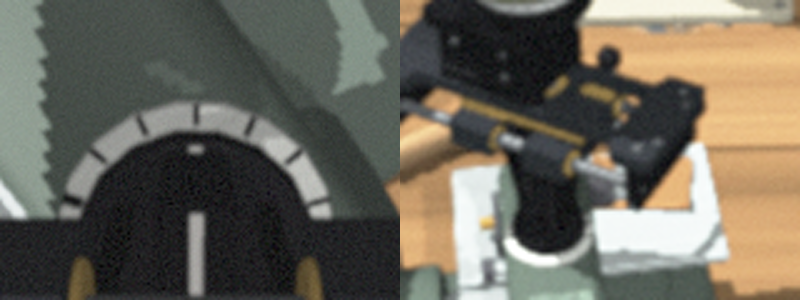

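The skirt's white dot lines up with tick 3 of the seven (0 to 6), held in the fingers. The lever ball is still up at px (302,222).

```bash
python3 -c "
from bench import *
print(close_job())"
```

```text
the job is handed in; nothing more can be done
None
```

I flipped the lever fully up, turned the dial back to its end stop and then clockwise to the third click, and handed the job in at about 15 s with the fingers still gripping it at 20 N; the judge's verdict was not shown.

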